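Hook the bur basket into the cleaning tank

TASK

Lift the small metal bur basket out of the blue drip rack by its two free sides and stand it upright on the open bench, and let go. Then take it again across the front face and the bent lip, and hang it inside the narrow steel cleaning tank: the lip goes over the short end rim opposite the white control housing, the basket inside, lowered until it rests on the rim before you let go. Do not disturb the jar, the plaster model or the bottle nearby.

Things in the scene. Friction and masses are not known exactly. Their poses are not given: they have to be found in the camera images.
- basket: Open-topped aluminium basket of burs, about 120 g. Tub 26 (x) x 52 (y) x 70 (z) mm; origin at the centre of its underside, z up. At the top of its -x face a strip 44 mm wide, 3 mm thick, runs out and bends down as a lip (x -27 to -24 mm, z 45 to 70 mm). Depth over lip and tub 40 mm, midpoint x = -7 mm. Starts upright in the rack, underside at z = 8 mm; stands by itself
- basket_slot (a point): Top of the hook slot, where the rim goes: centre of the underside of the strip, at x = -18.5, y = 0, z = 67 mm in the basket. The slot between lip and tub is 11 mm wide (x -24 to -13 mm), open below and at the sides
- rack: Fixed blue drip rack; origin at the centre of its underside. Base 84 x 84 x 8 mm; two upright cheeks 44 mm wide (y), top at z = 84 mm, inner faces at x = -24 and +24 mm. The basket stands between them, same axes, with its front and lip covered by the cheeks; only its two ends (+y and -y sides) can be grasped from above
- tank: Fixed narrow steel tank, empty; origin under the centre of the tub. Tub outside 118 (x) x 82 (y), walls 4, inner floor z = 10, rim z = 95 mm all round. White control housing 55 x 86 mm, z to 106 mm (knob to 114 mm), joins its +x end. The basket goes on the -x end rim, lip outside, tub inside, basket x along tank x; 11 mm remain to each side wall, too little for a finger
- tank_rim (a point): centre of the top of the tank's free (-x) end wall: x = -57 mm, y = 0, z = 95 mm in the tank; the wall is 4 mm thick
- powder_jar: white plastic jar with lid, 50 mm across, 41 mm high, origin at its underside; a bystander near the back of the bench. Behind it upright blinds close the bench off from about x = 0.7 m of the robot frame: swing the arm well in front of them. The bench between rack and tank is clear
- plaster_model: cream plaster tooth model, 48 x 61 x 24 mm, origin at its underside; a bystander
- stain_bottle: yellow bottle, 30 mm across, 78 mm high, origin at its underside; a bystander
Things that resemble listed ones, but are neither listed nor needed, are in the scene too. What is shaped like the basket but pink or purple is not meant.

How it is judged (in metres and radians):
On the way, in this order (a step that is already met when the one before it is completed fails the run):
1. the basket stands upright on the bench, clear of rack and tank, let go (height (world z) of basket below 0.004 m and angle between basket's own z axis and vertical below 0.1 rad and horizontal distance between basket and rack above 0.05 m and contact force between the fingers and basket below 0.05 N and linear speed of basket below 0.02 m/s), for 0.2 s.
2. still in the grip, the basket is lowered with its slot over the end rim to within 8 mm of resting on it (x of basket_slot in the frame of tank_rim between -0.007 and 0.007 m and y of basket_slot in the frame of tank_rim between -0.016 and 0.016 m and x of basket in the frame of tank_rim above 0.008 m and angle between the x axis of basket and the x axis of tank, either way round below 0.25 rad and z of basket_slot in the frame of tank_rim between -0.004 and 0.008 m and contact force between the fingers and basket above 0.5 N), for 0.1 s.
At the end, for the whole second after the job is handed in: The basket hangs at rest, released, on the tank's free end rim, lip outside and tub inside: slot centre within 7 mm of the end wall's middle plane, within 16 mm of the middle of the rim sideways and within 4 mm of rim height; the basket within 0.2 rad of upright and 0.25 rad of square to the tank (x of basket_slot in the frame of tank_rim between -0.007 and 0.007 m and y of basket_slot in the frame of tank_rim between -0.016 and 0.016 m and x of basket in the frame of tank_rim above 0.008 m and angle between the x axis of basket and the x axis of tank, either way round below 0.25 rad and z of basket_slot in the frame of tank_rim between -0.004 and 0.004 m and angle between basket's own z axis and vertical below 0.2 rad and linear speed of basket below 0.02 m/s and contact force between the fingers and basket below 0.05 N); the robot touches nothing.
It fails at once if a bystander (jar, plaster model, bottle) is moved more than 15 mm (distance of any of powder_jar, plaster_model, stain_bottle from where it was at the start of the episode above 0.015 m).
It also fails if it takes over 61 s, if anything falls off the work surface, if the arm or the gripper's body presses on something with over 40 N, if the wrist force passes 120 N, or if a joint passes its speed limit or range.

ROBOT

A 6-joint arm with a two-finger parallel gripper is mounted at the origin on the work surface; the furniture and walls round the work are solid. World frame = base frame: x ahead of the robot, y to its left, z up, the work surface at z = 0. Lengths are in mm, angles in rad, forces in N, time in s.
With the tool pointing down it reaches from about 375 to 925 mm from the base axis. Payload 5.7 kg.
Tool frame: the origin (TCP) lies midway between the tips of the shut fingers; the grasp point (between the pads) lies 19 mm behind it; z points along the fingers, y is the line along which they close (so a half turn about z gives the same grasp; the last joint's range is limited). The gripper opens to 88 mm and grips with 3 to 60 N. Pads are 20 mm wide; open, the fingers measure 115 mm over their backs; the gripper's body (75 mm by 178 mm) begins 61 mm behind the grasp point.
Start: joints at [1.016, 0.359, 1.51, -0, 1.272, -0.115], TCP at [255.443, 542.873, 222.623] pointing down, gripper open.
Joint ranges: [-2.97, 2.97], [-1.01, 2.36], [0.21, 2.38], [-0.96, 4.11], [0.2, 2.71], [-2.98, 2.98]. Speed limits (rad/s): [2.39, 2.39, 3.14, 3.14, 3.14, 3.14].

INTERFACE

Orientations are given as a 3x3 rotation matrix whose columns are the frame's x, y, z axes.
In Python, from bench import bot gives the robot as it stands. Calls block until the motion is done:
- bot.move_ptp(position, orientation): joint-space move of the TCP to a pose.
- bot.move_l(position, max_speed=150, orientation=None, threshold=None): straight line of the TCP; orientation=None keeps the orientation; max_speed is the mean speed in mm/s. With threshold (N) it stops when the force on the tool has changed by that much, and returns True; else False.
- bot.move_joints(angles): joint-space move.
- bot.grip(opening, squeeze=None): opening from 0.0 (shut) to 1.0 (fully open); squeeze is the grip in N (None keeps the last); returns when the fingers have stopped.
- bot.sleep(seconds).
- bot.inverse_kinematics(position, orientation): joint angles nearest the present ones, or None.
- bot.get_obs(): the state.
- bot.grab_frame(name): name is "scene" or "top" or "wrist"; returns the picture (480x640x3 uint8, red, green, blue); there is no depth.
- bot.calibration(name): a dict with "mtx" (3x3 intrinsics, pixels), "D" ([k1, k2, p1, p2, k3] as OpenCV has them; the pictures are not rectified), "rvec" (rotation vector, rad) and "tvec" (3), from world to camera coordinates, as OpenCV has them. Camera axes: x right, y down, z forward; pixel columns grow to the right and rows downward; lengths in mm; the calibration is good to about 2 mm. A picture is of the moment at which its call begins: read the wrist's pose just before it. calibration takes no time and is no camera call; for the wrist camera it gives the pose at the moment of the call.
A pose or a line that the arm cannot do raises bot.Unreachable and nothing moves.
- bot.finish_job(): hands the job in; it is judged then, once.
The state is a dict: "clock": time; "joint_positions": joint angles; "qd": joint speeds; "joint_torque": joint torques, N m; "position": TCP position; "tool_rot": TCP orientation; "ft_force": force on the tool from outside, world axes, zero at the start; "torque": the same for the moment, N m; "width": opening from 0.0 (shut) to 1.0 (fully open); "gripper_force": force on a finger pad.
Only numpy, scipy, OpenCV 4.12 (cv2) and the standard library are available. Lean on these libraries where they do the work, as an engineer would, in place of code of your own. Each camera call takes 0.05 s, during which the arm holds its last target. There are 200 camera calls.

## Working session

There is one attempt and no reset: what is moved stays moved. The work goes in short steps, each a Python script; the robot and the scene stay as the last script left them, time stands still between calls to the robot, and variables do not carry over. Pictures are saved under pics/ and viewed, at most 13 in all, crops included, and the job is handed in when it is done.

```bash
mkdir -p pics; ls
python3 - <<'E'
from bench import bot
import cv2
for n in ("scene","top"):
    cv2.imwrite(f"pics/{n}0.png",bot.grab_frame(n)[:,:,::-1])
    c=bot.calibration(n); print(n,c)
print(bot.get_obs()["clock"])
E
```

```text
pics
scene {'mtx': array([[515.72696503,   0.        , 327.13069341],
       [  0.        , 515.72696503, 237.09540349],
       [  0.        ,   0.        ,   1.        ]]), 'D': array([-0.01187508,  0.        ,  0.        ,  0.        ,  0.        ]), 'rvec': array([ 2.03344118, -1.05398338,  0.49619645]), 'tvec': array([-311.87389975,  329.20186125,  963.11229779])}
top {'mtx': array([[546.30076602,   0.        , 321.24335611],
       [  0.        , 546.30076602, 240.65893806],
       [  0.        ,   0.        ,   1.        ]]), 'D': array([0.02120442, 0.        , 0.        , 0.        , 0.        ]), 'rvec': array([ 2.19491142, -2.1476529 ,  0.11546429]), 'tvec': array([ -14.57897776,  529.08241607, 1225.05466384])}
0.1
```

View pics/top0.png

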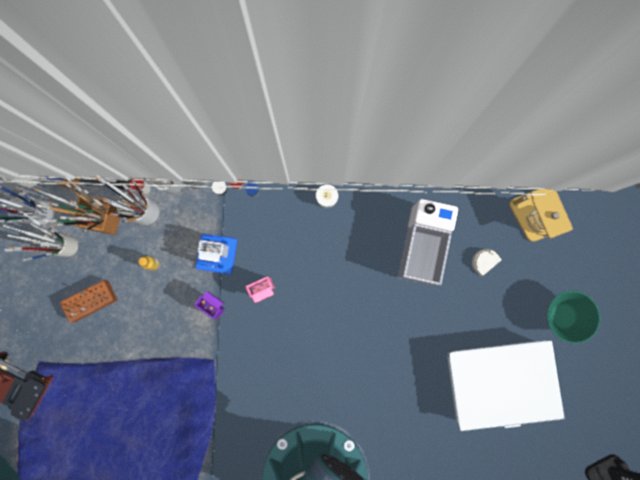

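View pics/scene0.png

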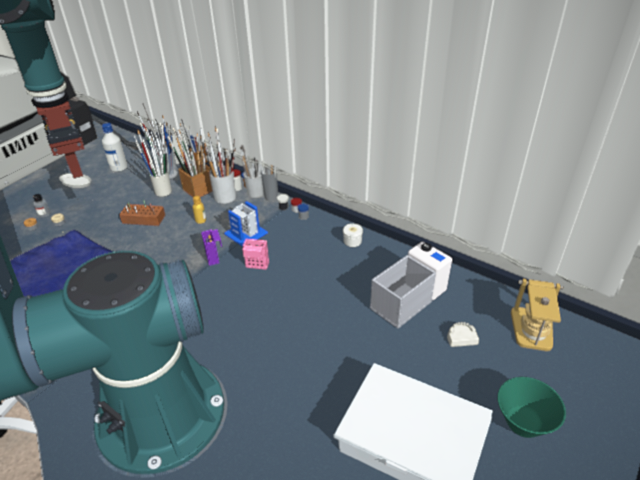

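The top view shows the blue rack around (216,253) with the basket in it, and the tank around (428,250) with its free end toward the robot at (423,280). The jar is at (327,196), the plaster model at (485,262) and the bottle at (148,263). Next I'll enlarge crops of the rack and tank.

Run:
```python
import cv2,numpy as np
im=cv2.imread("pics/top0.png")
a=cv2.resize(im[225:285,185:250],None,fx=8,fy=8,interpolation=cv2.INTER_CUBIC)[:, :390]
a=cv2.resize(im[228:278,187:243],None,fx=7,fy=7,interpolation=cv2.INTER_CUBIC)
b=cv2.resize(im[195:290,395:463],None,fx=6,fy=6,interpolation=cv2.INTER_CUBIC)
c=np.zeros((570,800,3),np.uint8); c[:350,:392]=a; c[:570,392:800]=b
cv2.imwrite("pics/crop0.png",c)
```

```text
(no output)
```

View pics/crop0.png

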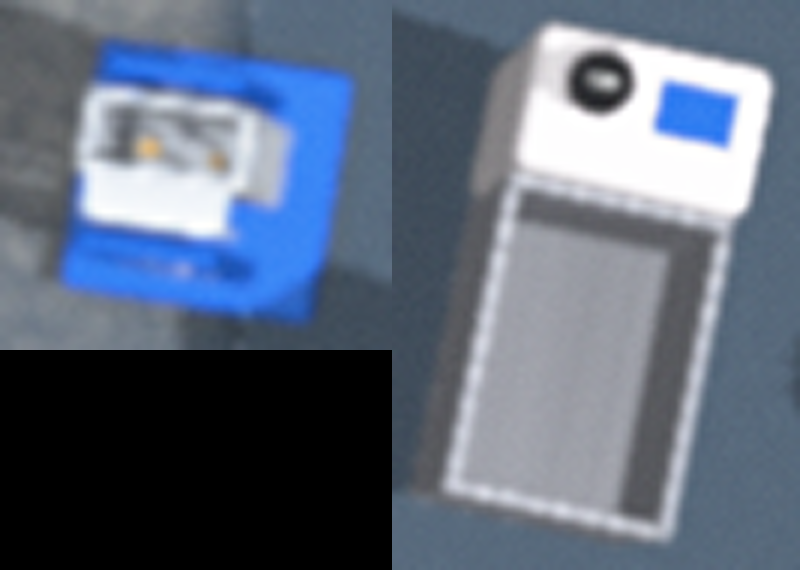

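Left crop: the basket's white tub top has corners at about (90,88) and (255,103). Its lip strip faces the robot, with corners at (81,215) and (232,238). The base corners are (353,72) and (310,322).
Right crop: the rim's outer corners are at (443,490), (670,538), (512,178) and (735,215).

```bash
cat > h.py <<'E'
import numpy as np, cv2
from scipy.optimize import least_squares
from bench import bot
def fit(cam,px,pts,g,cal=None):
    c=cal or bot.calibration(cam); px=np.array(px,float); pts=np.array(pts,float)
    def w(p):
        s,k=np.sin(p[2]),np.cos(p[2])
        return np.c_[p[0]+k*pts[:,0]-s*pts[:,1],p[1]+s*pts[:,0]+k*pts[:,1],pts[:,2]]
    f=lambda p:(cv2.projectPoints(w(p),c["rvec"],c["tvec"],c["mtx"],c["D"])[0][:,0]-px).ravel()
    r=least_squares(f,g,x_scale=[10,10,.1]); return r.x,r.fun.reshape(-1,2).round(1).tolist()
def R(yaw):  # tool down, tool y (closing) axis at world angle yaw
    y=np.array([np.cos(yaw),np.sin(yaw),0]); z=np.array([0,0,-1.]); return np.c_[np.cross(y,z),y,z]
E
python3 - <<'E'
from h import *
A=lambda q:[(187+(u+.5)/7-.5,228+(v+.5)/7-.5) for u,v in q]
B=lambda q:[(395+(u-391.5)/6-.5,195+(v+.5)/6-.5) for u,v in q]
print("basket",fit("top",A([(90,88),(255,103),(81,215),(232,238)]),[(13,26,78),(13,-26,78),(-27,22,78),(-27,-22,78)],[560,180,-.1]))
print("rackbase",fit("top",A([(353,72),(310,322)]),[(42,-42,8),(-42,-42,8)],[560,180,-.1]))
print("tank",fit("top",B([(443,490),(670,538),(512,178),(735,215)]),[(-59,41,95),(-59,-41,95),(59,41,95),(59,-41,95)],[560,-250,-.1]))
for n,p,z in (("jar",(327,196),41),("plaster",(485,262),15),("bottle",(148,263),70)):
    print(n,fit("top",[p,p],[(0,0,z)]*2,[560,0,0])[0][:2])
E
```

```text
basket (array([ 5.03891073e+02,  2.39351274e+02, -8.88035744e-02]), [[0.0, 0.1], [0.1, 0.5], [0.7, 0.2], [-0.8, -0.8]])
rackbase (array([ 4.97373367e+02,  2.39963756e+02, -1.32175534e-01]), [[0.0, -0.0], [-0.0, 0.0]])
tank (array([ 4.99167845e+02, -2.33278261e+02, -1.92406370e-01]), [[0.5, 0.1], [0.1, 0.2], [-0.3, -1.0], [-0.4, 0.8]])
jar [630.66847373 -13.95885995]
plaster [ 489.39914102 -381.38661487]
bottle [467.22172124 376.15325234]
```

Run:
```python
from h import *
print(bot.get_obs()["tool_rot"].round(2) if hasattr(bot.get_obs()["tool_rot"],"round") else bot.get_obs()["tool_rot"])
for yaw in (np.pi/2-.11,-np.pi/2-.11): print(yaw,bot.inverse_kinematics([500,239,220],R(yaw)))
for yaw in (-.19,np.pi-.19): print(yaw,bot.inverse_kinematics([450,-222,220],R(yaw)))
q=[bot.inverse_kinematics([500,239,220],R(y)) for y in (np.pi/2-.11,-np.pi/2-.11)]
y=(np.pi/2-.11,-np.pi/2-.11)[int(np.argmin([abs(a[5]) for a in q]))]
bot.move_ptp([490,239,220],R(y)); print(y,bot.get_obs()["clock"])
c=bot.calibration("wrist"); im=bot.grab_frame("wrist")
import pickle; pickle.dump(c,open("w1.pkl","wb"))
cv2.imwrite("pics/w1.png",im[:,:,::-1])
```

```text
[[-0.9   0.43 -0.  ]
 [ 0.43  0.9  -0.  ]
 [ 0.   -0.   -1.  ]]
1.4607963267948965 [ 3.21243965e-01  2.95714856e-01  1.61334174e+00 -4.44089210e-16
  1.23253606e+00 -1.13955236e+00]
-1.6807963267948967 [ 3.21243965e-01  2.95714856e-01  1.61334174e+00 -4.44089210e-16
  1.23253606e+00  2.00204029e+00]
-0.19 [-5.96046198e-01  2.20104927e-01  1.72099212e+00 -4.44089210e-16
  1.20049561e+00 -4.06046198e-01]
2.951592653589793 [-5.96046198e-01  2.20104927e-01  1.72099212e+00 -4.44089210e-16
  1.20049561e+00  2.73554646e+00]
1.4607963267948965 1.5333
```

View pics/w1.png

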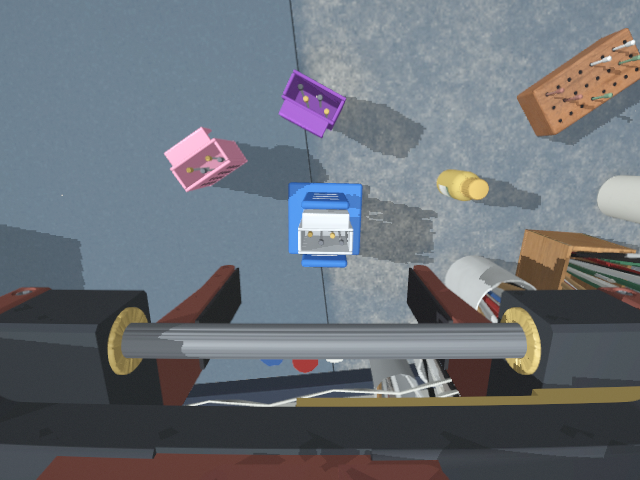

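The wrist view shows the rack base front corners at (289,183) and (361,183). The basket's strip corners are near (303,209) and (348,209), and the far tub corners near (298,253) and (353,253). The view is clear and well aligned.

Run:
```python
from h import *
import pickle
c=pickle.load(open("w1.pkl","rb"))
print(fit("",[(303,209),(348,209),(298,253),(353,253)],[(-27,-22,78),(-27,22,78),(13,-26,78),(13,26,78)],[500,239,-.1],c))
print(fit("",[(289,183),(361,183)],[(-42,-42,8),(-42,42,8)],[500,239,-.1],c))
im=cv2.imread("pics/w1.png"); cv2.imwrite("pics/w1c.png",cv2.resize(im[170:280,280:370],None,fx=5,fy=5,interpolation=cv2.INTER_CUBIC))
```

```text
(array([ 4.98678989e+02,  2.40566566e+02, -1.10567692e-01]), [[-1.3, 1.2], [1.3, 1.2], [0.2, -1.2], [-0.2, -1.2]])
(array([ 4.94362032e+02,  2.40883562e+02, -1.11066149e-01]), [[-1.6, 0.0], [1.6, 0.0]])
```

View pics/w1c.png

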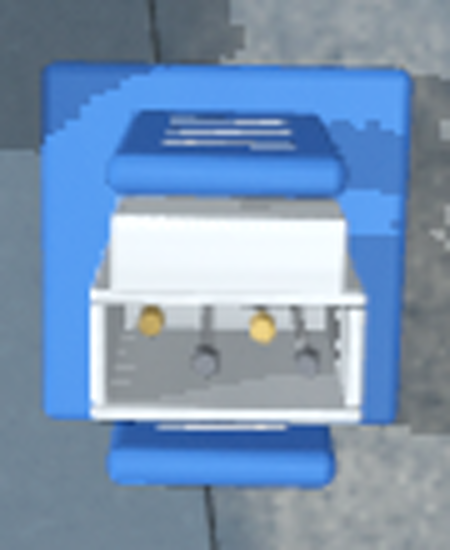

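Run:
```python
from h import *
import pickle
c=pickle.load(open("w1.pkl","rb"))
P=lambda q:[(280+(u+.5)/5-.5,170+(v+.5)/5-.5) for u,v in q]
p,r=fit("",P([(113,213),(347,216),(90,420),(363,420),(90,291),(367,291)]),[(-27,-22,78),(-27,22,78),(13,-26,78),(13,26,78),(-13,-26,78),(-13,26,78)],[500,239,-.1],c)
print(p,r)
assert abs(p[0]-500)<8 and abs(p[1]-240)<5
x,y,a=p; Q=R(a+np.pi/2)
bot.grip(1.0)
bot.move_l([x,y,130],200,Q); hit=bot.move_l([x,y,36],100,threshold=8)
o=bot.get_obs(); print(hit,o["position"])
bot.grip(0,15); o=bot.get_obs(); print("w",o["width"]*88,o["gripper_force"])
bot.move_l([x,y,150],120); o=bot.get_obs(); print("w",o["width"]*88,o["gripper_force"],o["ft_force"],o["clock"])
```

```text
[ 5.00858037e+02  2.40037469e+02 -1.18437068e-01] [[-0.5, 0.2], [0.2, -0.1], [0.2, 0.2], [0.1, 0.6], [-0.1, -0.6], [0.1, -0.2]]
False [501.35071913 240.21918486  36.53892123]
w 52.12609794714702 14.991673193871975
w 52.03809561356437 14.992005676031113 [-0.63787954  0.10822946 -1.65437779] 5.2333
```

Gripped at 52 mm as expected. Next I'll set it on the open bench.

Run:
```python
from h import *
Q=R(np.pi/2-.15)
bot.move_l([500,10,150],250,Q)
bot.move_l([500,10,40],150)
hit=bot.move_l([500,10,24],25,threshold=3); o=bot.get_obs(); print(hit,o["position"],o["width"]*88)
bot.grip(1.0); bot.sleep(.3)
bot.move_l([500,10,130],150)
bot.move_l([450,10,230],200)
import pickle; pickle.dump(bot.calibration("wrist"),open("w2.pkl","wb")); im=bot.grab_frame("wrist")[:,:,::-1]
cv2.imwrite("pics/w2.png",im); print(bot.get_obs()["clock"])
```

```text
True [500.20691107   9.9385549   27.44001208] 51.864194996141094
10.3167
```

View pics/w2.png

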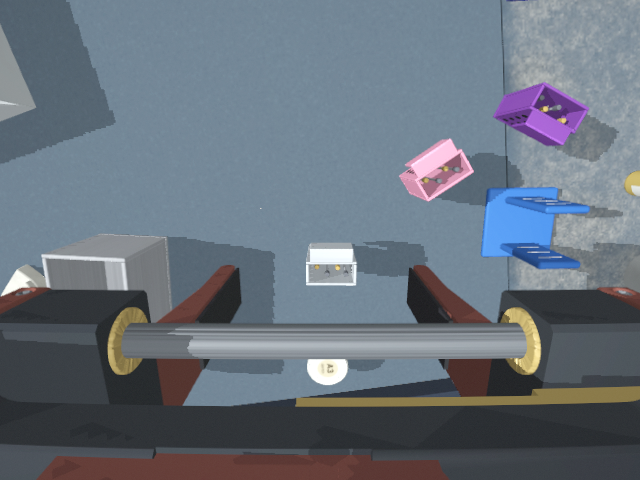

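The basket stands upright on the bench, with its strip edge at about (309–355,244) and far edge at about (307–355,285). The jar is untouched. I'll check the pose, then regrasp across lip and front.

Run:
```python
from h import *
import pickle
print(fit("",[(309,244),(355,244),(307,285),(355,285)],[(-27,-22,70),(-27,22,70),(13,-26,70),(13,26,70)],[500,10,-.15],pickle.load(open("w2.pkl","rb"))))
a=-.15; x,y=np.array([500,10])-7*np.array([np.cos(a),np.sin(a)])
bot.move_ptp([x,y,150],R(a)); 
hit=bot.move_l([x,y,38],120,threshold=8); print(hit)
bot.grip(0,15); o=bot.get_obs(); print("w",o["width"]*88,o["gripper_force"],o["position"])
if 38<o["width"]*88<42:
    bot.move_l([x,y,180],150)
    # pose for a look at the tank, well in front of it
    b=-.192; bot.move_l([400,-150,230],250,R(b))
    pickle.dump(bot.calibration("wrist"),open("w3.pkl","wb")); cv2.imwrite("pics/w3.png",bot.grab_frame("wrist")[:,:,::-1])
    o=bot.get_obs(); print("w",o["width"]*88,o["clock"])
```

```text
(array([ 4.97796796e+02,  1.07621617e+01, -1.59804274e-01]), [[0.8, 1.6], [-1.3, 1.9], [-1.0, -2.0], [1.4, -1.7]])
False
w 40.506619789129054 14.88060012459755 [493.2522914   11.00491171  38.06154898]
w 40.6886667853985 15.6667
```

View pics/w3.png

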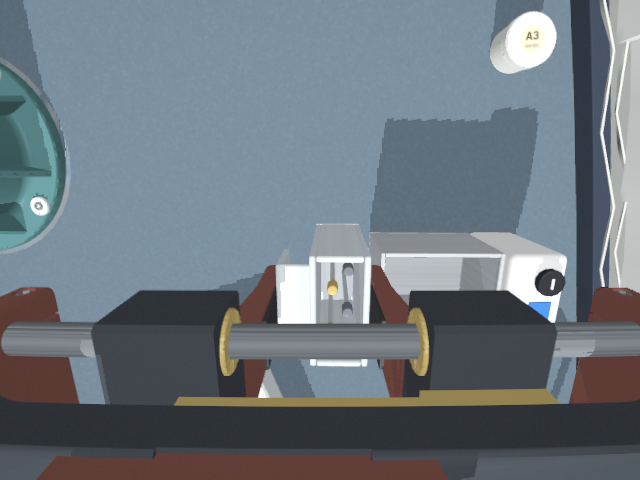

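The basket is held across the lip and front (40.6 mm). The tank's near end is hidden by the gripper, so I'll take one look from the tank's far side.

Run:
```python
from h import *
import pickle
bot.move_l([425,-345,240],250)
pickle.dump(bot.calibration("wrist"),open("w4.pkl","wb")); im=bot.grab_frame("wrist")[:,:,::-1]
cv2.imwrite("pics/w4.png",im)
# expected corners from the first tank fit, for the crop
p=np.array([499.2,-233.3]);a=-.192;c=pickle.load(open("w4.pkl","rb"))
M=np.array([[np.cos(a),-np.sin(a)],[np.sin(a),np.cos(a)]])
W=np.array([[*(p+M@q),95] for q in ([-59,41],[-59,-41],[59,41],[59,-41])])
u=cv2.projectPoints(W,c["rvec"],c["tvec"],c["mtx"],c["D"])[0][:,0]; print(u.round(1))
lo=np.maximum(u.min(0)-20,0).astype(int); print("lo",lo)
cr=im[lo[1]:lo[1]+150,lo[0]:lo[0]+200]; cv2.imwrite("pics/w4c.png",cv2.resize(cr,None,fx=4,fy=4,interpolation=cv2.INTER_CUBIC))
print(bot.get_obs()["clock"])
```

```text
[[317.1  36.9]
 [317.5 138.5]
 [457.8  37.8]
 [450.1 138.9]]
lo [297  16]
16.65
```

View pics/w4c.png

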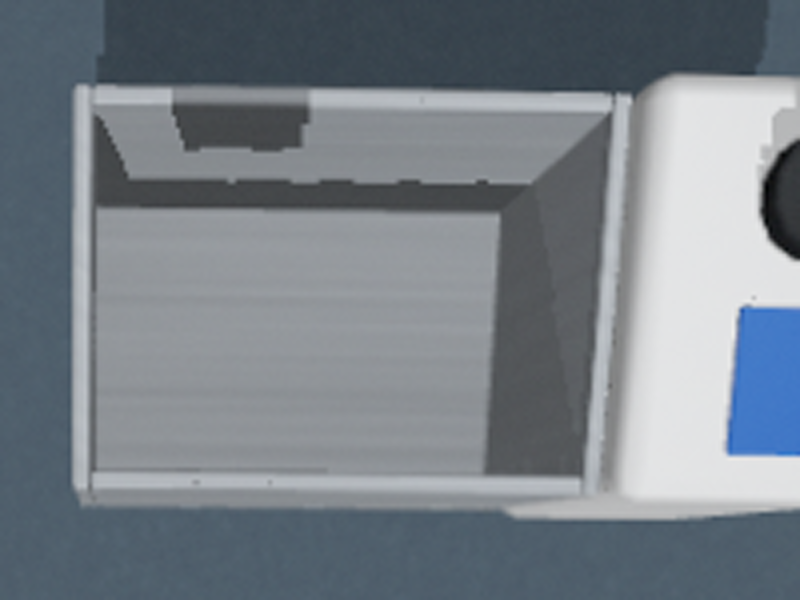

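The rim's outer corners in the crop are about (74,86) and (74,490) at the free end, and (631,95) and (603,492) at the housing end.

Run:
```python
from h import *
import pickle
px=[(297+(u+.5)/4-.5,16+(v+.5)/4-.5) for u,v in [(74,86),(74,490),(631,95),(603,492)]]
T=[(-59,41,95),(-59,-41,95),(59,41,95),(59,-41,95)]
p,r=fit("",px,T,[499,-233,-.19],pickle.load(open("w4.pkl","rb"))); print(p,r)
assert np.hypot(p[0]-499.2,p[1]+233.3)<6
t=p[:2];a=p[2]; e=np.array([np.cos(a),np.sin(a)])
g=t+(-57+18.5-7)*e          # grasp midpoint target
print("end wall",t-57*e,"target",g)
bot.move_l([*g,230],250,R(a))
o=bot.get_obs(); print(o["position"],g,o["ft_force"],o["clock"])
pickle.dump((p,g),open("tank.pkl","wb"))
bot.move_l([*g,110],150)     # slot 139 -> lip bottom 117 above the rim
cv2.imwrite("pics/s5.png",bot.grab_frame("scene")[190:340,330:480,::-1].repeat(4,0).repeat(4,1)); print(bot.get_obs()["clock"])
```

```text
[ 4.96935347e+02 -2.33145000e+02 -1.95997120e-01] [[-0.6, -0.2], [-0.4, 0.5], [1.0, -0.9], [-0.0, 0.9]]
end wall [ 441.02667064 -222.04455455] target [ 452.30649134 -224.28411814]
[ 452.47025159 -224.398532    230.41195995] [ 452.30649134 -224.28411814] [ 0.93454438  1.02217542 -1.27293857] 17.3
18.3
```

View pics/s5.png

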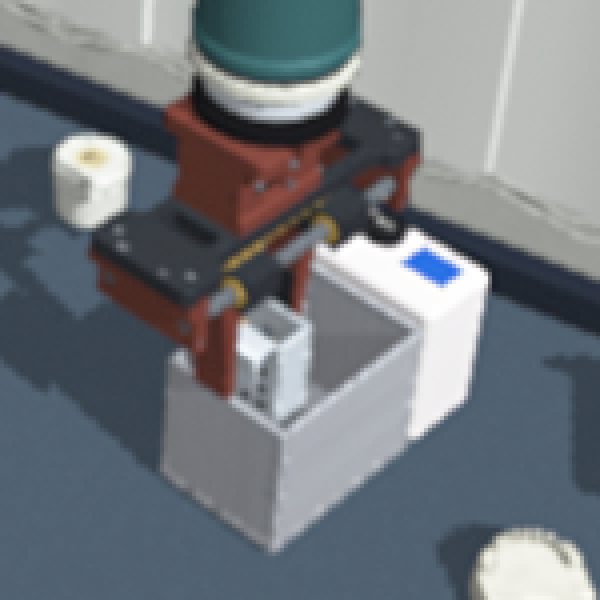

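The basket is over the free end with the tub just inside the rim and the lip above the wall. I'll lower it guarded; it should come to rest at TCP z ≈ 66.

Run:
```python
from h import *
import pickle
p,g=pickle.load(open("tank.pkl","rb"))
for z,v in ((78,60),(62,20)):
    hit=bot.move_l([*g,z],v,threshold=3); o=bot.get_obs(); print(hit,o["position"],o["ft_force"],o["torque"],o["width"]*88)
    if hit: break
print(o["clock"])
cv2.imwrite("pics/s6.png",bot.grab_frame("scene")[190:340,330:480,::-1].repeat(4,0).repeat(4,1))
```

```text
False [ 452.23727257 -224.22100369   77.75222347] [-0.00832558  0.65639752 -1.68076734] [-0.02800113  0.10501544  0.02426206] 40.62040123405113
True [ 452.03890402 -224.17633803   65.3022482 ] [0.16001433 0.26878165 1.65162528] [-0.13534767  0.02708516  0.01281914] 40.097615256209416
19.6
```

View pics/s6.png

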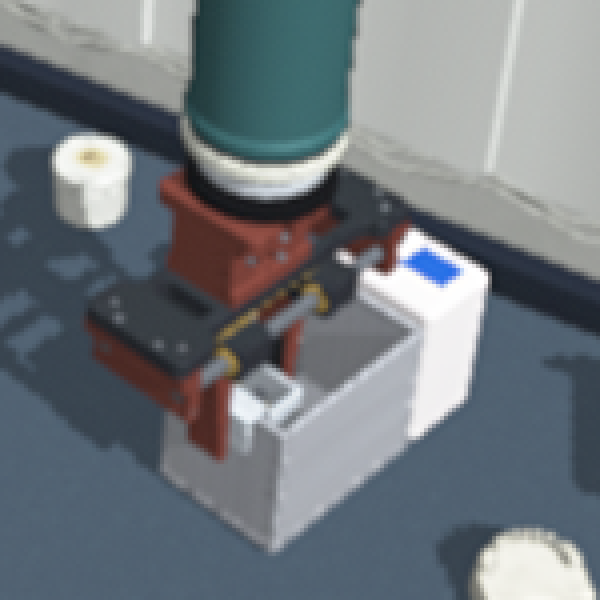

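Contact came at z = 65.3, as predicted, with the lip outside the end wall and the tub inside. I'll release and back off.

Run:
```python
from h import *
import pickle
p,g=pickle.load(open("tank.pkl","rb"))
bot.sleep(.4); bot.grip(0.85); bot.sleep(.3)
x,y,z=bot.get_obs()["position"]
print(bot.move_l([x,y,180],80,threshold=6))
bot.move_l([x-60,y+200,240],200)
bot.sleep(.5)
pickle.dump(bot.calibration("scene"),open("c.pkl","wb"))
im=np.hstack([bot.grab_frame("scene")[220:340,350:450,::-1].repeat(4,0).repeat(4,1),bot.grab_frame("top")[195:315,380:480,::-1].repeat(4,0).repeat(4,1)])
cv2.imwrite("pics/s7.png",im); o=bot.get_obs(); print(o["clock"],o["ft_force"])
```

```text
False
24.4833 [-0.07769084 -0.76353997 -0.09993619]
```

View pics/s7.png

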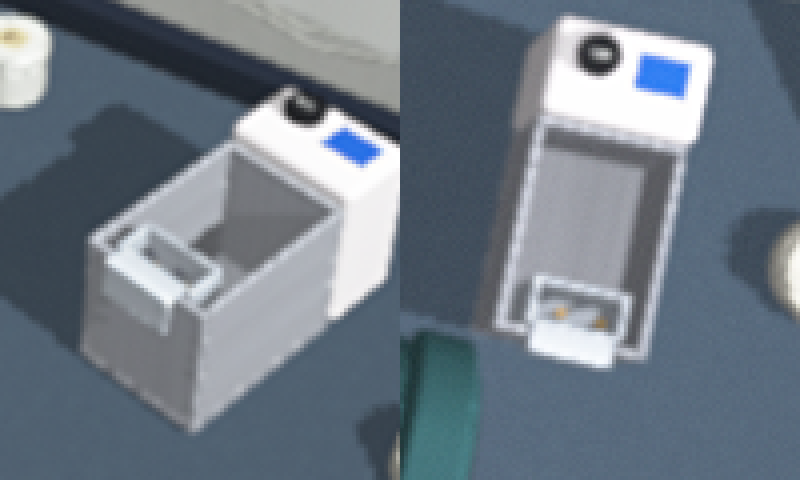

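The basket hangs on the free end rim, square and centred, with the lip outside and the tub inside. The neighbours are undisturbed, so I'm handing in.

```bash
python3 -c "
from bench import bot
print(bot.finish_job())"
```

```text
the job is handed in; nothing more can be done
None
```

The basket was stood on the bench, regrasped across the front and lip, and hung on the tank's free end rim; the final pictures show it released, lip outside and tub inside, and the job was handed in about 24.5 s in, with no verdict shown.

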